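# Tap a block home along a fence to a stop hidden under a hood

## Task

Pick up the ball-pein hammer and, using only the hammer on the aluminium block, nudge the block flat against the jig's blue fence and along it into the green hood until its front end is fully home on the stop that you cannot see in there. Work gently, in small taps that move the block 3 cm or less at a time, drawing the hammer clear of the block after each one; never touch the block with the gripper or strike it hard. When it is home and still flush with the fence, lay the hammer flat on the bench, off the jig, and leave the stake, the oil can and the engineer's square where they stand.

Things in the scene. Friction and masses are not known exactly. Their poses are not given: they have to be found in the camera images.
- jig: Dark steel locating jig screwed to the bench (cannot move); origin on the bench surface, z up, +y = the way the block must travel, +x = towards the fence. Bed 10 mm thick, x -120 to +60, y -175 to +195 mm. The block on the fence has its centre at x = 0. Hidden in the hood is a fixed stop whose solid face looks to -y, somewhere at y = +100 to +140 mm, so the block's centre is home at y = +40 to +80 mm.
- fence_face (a point): Point on the inner face of the jig's fence (jig x +30, y -50 mm, 25 mm above the bench). The fence is a blue-painted bar along the jig's y, 22 mm wide, y -175 to +80 mm, top 36 mm above the bench.
- hood_mouth (a point): Middle of the open mouth of the green hood (jig x -30, y +81 mm). The mouth is 136 mm wide (jig x -98 to +38) and faces -y; the hood runs from here to y +196 mm and is closed at the back; underside 48 mm, top 54 mm above the bench.
- block_center (a point): Centre of the loose aluminium block, 60 (x) x 120 (y) x 30 mm (z), 0.45 to 0.7 kg, on the jig's bed (centre 25 mm above the bench). Its y axis is its long axis, pointing to the hood. It starts askew by up to 0.25 rad to the jig, its centre 15 to 45 mm from its place on the fence and at jig y -90 to -65 mm, outside the hood. It slides with 2 to 6 N.
- block: The same aluminium block; origin at the centre of its underside, axes as above.
- touch_pin (a joint): Travel (m) of a small brass touch pin in the hidden stop: 0 while nothing touches it, when its tip stands 6 mm before the solid stop face. The block's front end pushes it in along the jig's +y (weak spring, under 0.5 N: the block stays where it is left); about 0.006 when the block meets the solid face.
- hammer_grip (a point): Grip point on the wooden handle of the loose ball-pein hammer (0.46 kg), half-way up, 15 mm above its underside; handle here about 18 mm wide, 22 mm high. The hammer lies flat: x axis along the handle to the head, z up. From this point: handle's blunt end beyond the head at x +76 mm, its tail at x -216 mm, centre of mass at x -40 mm (measured along x).
- hammer: The same hammer; origin under its middle, on its underside, axes as above; the grip point is at x +70, y +4, z +15 mm. The steel head is a bar along y, about 30 mm thick (x +108 to +138, z 0 to 32 mm), its axis at x +123, z +16 mm; flat round face, 26 mm across, at y +47 mm; ball end at y -47 mm. The end of the handle beyond the head (x +139 to +146) is about 13 mm wide, y -3 to +10, z 6 to 26 mm.
- stake_mid (a point): Middle of a bystander: heavy black and rust steel stake standing upright, 222 mm tall, 45 mm thick, foot 60 mm. Leave alone.
- oiler_mid (a point): Middle of the body of a bystander: red oil can, body 64 mm across and 74 mm tall, its bent spout rising to 174 mm and reaching 43 mm along its -y. Leave alone.
- square_mid (a point): Middle of a bystander: small steel engineer's square lying flat within 0.4 m of the jig (not the other square at the bench's far left), 75 x 120 mm, up to 15 mm high. Leave alone.

How it is judged:
On the way, in this order (a step that is already met when the one before it is completed fails the run):
1. A tap has left the block part of the way along (centre 50 to 12 mm short of the jig's origin), with the hammer drawn clear of it (y of block_center in the frame of jig between -0.05 and -0.012 m and contact force between hammer and block below 0.05 N), for 0.1 s.
2. A later tap has left it farther along (centre past the jig's origin) but still short of the stop, with the hammer drawn clear (y of block_center in the frame of jig above 0 m and value of joint touch_pin below 0.001 m and contact force between hammer and block below 0.05 N), for 0.1 s.
3. The block is home on the hidden stop (value of joint touch_pin above 0.004 m), for 0.1 s.
At the end, for the whole second after the job is handed in: The block's front end is within 2 mm of the hidden stop (touch pin pushed in over 4 mm), its side within 4 mm of the fence and parallel to it within 0.04 rad; the hammer lies flat on the bench, touching neither jig nor block, all at rest (value of joint touch_pin above 0.004 m and x of block_center in the frame of jig between -0.004 and 0.004 m and angle between the y axis of block and the y axis of jig, either way round below 0.04 rad and linear speed of block below 0.01 m/s and height (world z) of hammer_grip below 0.03 m and angle between hammer's own z axis and vertical below 0.25 rad and linear speed of hammer below 0.02 m/s and contact force between hammer and jig below 0.05 N and contact force between hammer and block below 0.05 N).
It fails at once if The gripper or arm touched the block (contact force between any of the fingers, the arm and block above 1 N).
It fails at once if The block was struck or pushed hard (over 60 N) (contact force between hammer and block above 60 N).
It fails at once if A bystander was moved more than 15 mm (distance of any of stake_mid, oiler_mid, square_mid from where it was at the start of the episode above 0.015 m).
It also fails if it takes over 72 s, if anything falls off the work surface, if the arm or the gripper's body presses on something with over 40 N, if the wrist force passes 120 N, or if a joint passes its speed limit or range.

## Robot

A 7-joint arm with a two-finger parallel gripper is mounted at the origin on a cart in front of the work surface, level with it; the furniture and walls round the work are solid. World frame = base frame: x ahead of the robot, y to its left, z up, the work surface at z = 0. Lengths are in m, angles in rad, forces in N, time in s.
With the tool pointing down it reaches from about 0.35 to 0.9 m from the base axis. Payload 19.9 kg.
Tool frame: the origin (TCP) lies midway between the tips of the shut fingers; the grasp point (between the pads) lies 19 mm behind it (robot.grasp_offset is the distance from the TCP to the grasp point, in m); z points along the fingers, y is the line along which they close (so a half turn about z gives the same grasp; the last joint's range is limited). The gripper opens to 85 mm and grips with 20 to 120 N. Pads are 22 mm wide; open, the fingers measure 114 mm over their backs; the gripper's body (76 mm by 85 mm) begins 54 mm behind the grasp point. The pads swing forward as they close: fully open they stand 13 mm farther back than shut.
Start: joints at [-1.361, 0.417, -0.01, 1.614, 0.005, 1.111, -0.053], TCP at [0.155, 0.605, 0.231] pointing down, gripper open.
Joint ranges: [-2.81, 2.81], [-0.39, 2.02], [-1.27, 1.25], [0.06, 2.57], [-1.19, 4.33], [0.19, 2], [-2.82, 2.82]. Speed limits (rad/s): [1.89, 1.89, 2.39, 2.39, 3.01, 3.01, 3.01].

## Interface

Orientations are given as a unit quaternion [x, y, z, w].
In Python, from station import robot, viewer, finder gives the robot as it stands.
- The arm moves only by the tool move_arm, never from a script. Its argument "moves" is a list of rows, each a list of 3 entries, a list of its own where there are three numbers: the opening, from 0 (shut) to 1 (fully open), then the shift along the tool's x, y, z as a fraction of full scale, then the turn about the tool's z as a fraction of full scale. A call has exactly 8 rows; each row shifts and turns the commanded pose from where the row before left it, along the tool's axes as they then stand; what a row does not reach is not made up. Full scale, the value 1, is 25 cm for a shift and 4 degrees for a turn. A row lasts 1/10 s, in which the tool goes at most 50 mm and 8.59 degrees, less where a joint would pass 70% of its speed; a pose out of reach is approached as far as the arm can. A call with a number of a shift or a turn outside -1 to 1 is refused whole. A call with a gripper value outside its range is refused whole. The fingers move at their own pace and stop on an object; "newtons" is the grip in N (left out, the last holds). Time passes only in rows, so rows that do not move let the fingers close, or fill a call up. It gives the time, the measured TCP pose, the force, the opening and the grip force at its end, in the units of the state.
- robot.read_state(): the state, without advancing time (a new reading comes with each control period).
- viewer.grab_frame(name): name is "scene" or "top"; returns a dict with "color" (384x512x3 uint8, red, green, blue), "depth" (384x512 float32, m along the optical axis (not along the pixel's ray), 0 where there is no reading), "camera_matrix" (3x3 intrinsics, pixels), "position" and "rotation" of the camera in the world. Camera axes: x right, y up, looking along -z (the intrinsics and any distortion apply to the point x, -y, -z); pixel columns grow to the right and rows downward; lengths in m; the calibration is good to about 2 mm. A picture is of the moment at which its call begins.
- robot.job_done(): hands the job in; it is judged then, once.
Trained networks look in the newest picture that a camera, given by its name, has taken for a name from the list of things; names that differ only in an ending like _2 or _b are one class to them, and where a whole thing is asked for, a point or a joint stands for the part that bears it (a point fixed in the world has none). Each returns a list of dicts, best first, with "score" (0 to 1); they miss things now and then, are a little off and sometimes report something else, mostly with a low value. They report only what shows in the picture. A call takes as long as a camera call.
- finder.find_in(camera, target): "box" ([left, top, right, bottom] in pixels, round what is visible of it).
- finder.regions_of(camera, target): "mask" (384x512 bool, what is visible of it) and "box" ([left, top, right, bottom] in pixels, round what is visible of it).
- finder.landmark_of(camera, target): "centre" ([column, row] in pixels: a listed point, or the origin of a listed thing).
The state is a dict: "time_s": time; "joint_positions": joint angles; "joint_velocities": joint speeds; "effort": joint torques, N m; "position": TCP position; "orientation": TCP orientation; "wrist_force": force on the tool from outside, world axes, zero at the start; "moment": the same for the moment, N m; "finger_gap": finger opening in m; "grip_force": force on a finger pad.
Only numpy, scipy, OpenCV 4.12 (cv2) and the standard library are available. Lean on these libraries where they do the work, as an engineer would, in place of code of your own. Each camera call takes 0.05 s, during which the arm holds its last target. There are 200 camera calls.

## Working session

There is one attempt and no reset: what is moved stays moved. The work goes in short steps, Python scripts to look and compute and a tool call to move; the robot and the scene stay as the last step left them, time stands still between calls to the robot, and variables do not carry over. Pictures are saved under pics/ and viewed, at most 10 in all, crops included, and the job is handed in when it is done.

Besides the shell and the picture viewer there is one more tool, called after "Call:" as name(argument=value, ...), one argument or row to a line, values as JSON. move_arm: Moves the arm, as the interface text tells. Shift numbers are shares of 25 cm and turn numbers shares of 4 degrees, none past 1 either way. Its arguments: {"type":"object","properties":{"moves":{"type":"array","items":{"type":"array"}},"newtons":{"type":"number"}},"required":["moves"]}

```bash
mkdir -p pics; ls
cat > h.py <<'E'
import numpy as np, cv2
from station import robot, viewer, finder
from scipy.spatial.transform import Rotation as R
def ray(f,px):
    K=np.array(f["camera_matrix"]);Rm=np.array(f["rotation"])
    if Rm.shape!=(3,3): Rm=R.from_quat(Rm).as_matrix()
    d=np.linalg.inv(K)@np.array([px[0],px[1],1.]); d=np.array([d[0],-d[1],-d[2]])
    return np.array(f["position"]),Rm@d
def atz(f,px,z):
    p,d=ray(f,px); return p+d*(z-p[2])/d[2]
def cloud(f):
    K=np.array(f["camera_matrix"]);Rm=np.array(f["rotation"])
    if Rm.shape!=(3,3): Rm=R.from_quat(Rm).as_matrix()
    v,u=np.mgrid[:384,:512]; D=f["depth"]
    c=np.stack([(u-K[0,2])/K[0,0]*D,-(v-K[1,2])/K[1,1]*D,-D],-1)
    return c@Rm.T+np.array(f["position"])
E
python3 - <<'E'
from h import *
s=robot.read_state(); print({k:np.round(v,3) for k,v in s.items()})
Z={"fence_face":.025,"hood_mouth":.05,"block_center":.025,"hammer_grip":.015,"hammer":0,"jig":0,"block":0.01,"stake_mid":.11,"oiler_mid":.037,"square_mid":.007}
for c in("scene","top"):
    f=viewer.grab_frame(c); cv2.imwrite(f"pics/{c}0.png",f["color"][:,:,::-1])
    print(c,f["position"],np.round(f["rotation"],3).tolist(),np.array(f["camera_matrix"]).tolist())
    for n,z in Z.items():
        for d in finder.landmark_of(c,n)[:2]:
            print(n,round(d["score"],2),np.round(d["centre"],1),atz(f,d["centre"],z).round(4))
E
```

```text
pics
{'time_s': np.float64(0.0), 'joint_positions': array([-1.362,  0.418, -0.01 ,  1.614,  0.005,  1.111, -0.053]), 'joint_velocities': array([-0.002, -0.001,  0.001,  0.   ,  0.002,  0.001, -0.001]), 'effort': array([-1.0000e-03, -8.6446e+01,  6.7800e-01, -4.3493e+01,  1.9000e-02,
        7.0000e-03,  0.0000e+00]), 'position': array([0.155, 0.605, 0.231]), 'orientation': array([ 0.125,  0.992, -0.001, -0.   ]), 'wrist_force': array([0.109, 0.022, 0.25 ]), 'moment': array([ 0.042,  0.012, -0.039]), 'grip_force': np.float64(0.0), 'finger_gap': np.float64(0.085)}
scene [-0.12219035 -0.92693468  0.66107239] [0.509, -0.143, -0.25, 0.811] [[382.3317422441685, 0.0, 257.0748733374658], [0.0, 382.3317422441685, 188.60486150246302], [0.0, 0.0, 1.0]]
fence_face 0.72 [278.6 196.8] [0.6059 0.0589 0.025 ]
hood_mouth 0.73 [243.2 190.6] [0.5031 0.1336 0.05  ]
hood_mouth 0.43 [264.8 205. ] [ 0.505  -0.0006  0.05  ]
block_center 0.42 [244.5 186.9] [0.5494 0.2011 0.025 ]
block_center 0.28 [260.8 198.3] [0.5474 0.0869 0.025 ]
hammer_grip 0.58 [321.9 259.7] [ 0.4904 -0.2994  0.015 ]
hammer 0.79 [299.5 
[... 335 characters left out ...]
057, 0.709, -0.7] [[427.81150726568194, 0.0, 255.22993325862362], [0.0, 427.81150726568194, 189.929642435919], [0.0, 0.0, 1.0]]
fence_face 0.74 [256.7 175.8] [0.5934 0.0806 0.025 ]
hood_mouth 0.86 [224.8 189.5] [0.534  0.2082 0.05  ]
block_center 0.81 [262.3 189. ] [0.5385 0.0586 0.025 ]
hammer_grip 0.9 [350.7 197.1] [ 0.502  -0.2978  0.015 ]
hammer 0.6 [344.4 216.1] [ 0.427  -0.2717  0.    ]
hammer 0.42 [350.7 197.8] [ 0.5015 -0.3008  0.    ]
jig 0.64 [242.6 182. ] [0.5736 0.1394 0.    ]
block 0.9 [264.1 187. ] [0.5494 0.0511 0.01  ]
stake_mid 0.75 [152.9 188.8] [0.5297 0.481  0.11  ]
oiler_mid 0.57 [190.7 242.4] [0.3264 0.3436 0.037 ]
square_mid 0.61 [353.  143.2] [ 0.7296 -0.3204  0.007 ]
```

Run:
```python
import cv2
a=cv2.imread("pics/top0.png");cv2.imwrite("pics/top0c.png",cv2.resize(a[90:290,120:400],None,fx=2.8,fy=2.8,interpolation=cv2.INTER_CUBIC))
```

```text
(no output)
```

View pics/top0c.png

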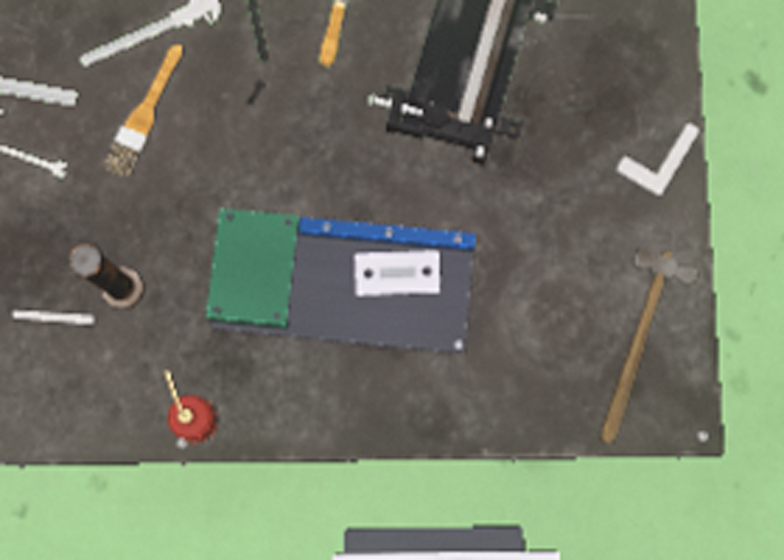

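View pics/scene0.png

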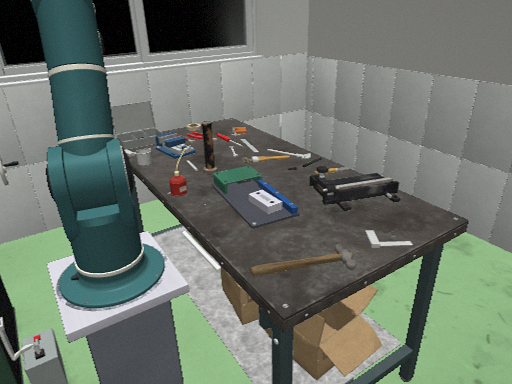

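The top view (crop scale 2.8, offset 120,90) shows the green hood on the left at about px (210,186), towards world +y. The blue fence is on the far side at px (258,175), and the silver block is at px (262,188). The hammer is at px (350,200), with its head far away, tail towards the robot and flat face towards +y. In the scene view the stake, oiler and square are all clear of the working lane.

```bash
cat >> h.py <<'E'
def rect(P): 
    (c,s,a)=cv2.minAreaRect((P[:,:2]*1000).astype(np.float32)); 
    b=cv2.boxPoints((c,s,a)); e=b[1]-b[0] if np.linalg.norm(b[1]-b[0])>np.linalg.norm(b[2]-b[1]) else b[2]-b[1]
    e=e*np.sign(e[1]); return np.round(c,1),np.round(sorted(s),1),round(np.degrees(np.arctan2(-e[0],e[1])),2)
def plane_pts(f,m,z):
    v,u=np.nonzero(m); return np.array([atz(f,(a,b),z) for a,b in zip(u,v)])
def measure(c,names=("block",)):
    f=viewer.grab_frame(c); hsv=cv2.cvtColor(f["color"],cv2.COLOR_RGB2HSV); C=cloud(f)
    reg=(C[...,0]>.35)&(C[...,0]<.75)&(C[...,1]>-.2)&(C[...,1]<.4)&(C[...,2]>.028)&(C[...,2]<.07)
    m={"fence":(reg&(hsv[...,0]>100)&(hsv[...,0]<125)&(hsv[...,1]>120),.036),"hood":(reg&(hsv[...,0]>55)&(hsv[...,0]<90)&(hsv[...,1]>80)&(C[...,2]>.045),.054),
     "blk":(reg&(hsv[...,1]<60)&(hsv[...,2]>130),.04)}
    for k,(mm,z) in m.items():
        mm=mm.astype(np.uint8); n,l,st,_=cv2.connectedComponentsWithStats(mm)
        if n<2: print(c,k,"none");continue
        mm=l==1+np.argmax(st[1:,4]); P=C[mm]
        print(c,k,mm.sum(),"plane",rect(plane_pts(f,mm,z)),"depth",rect(P),"medz",P[:,2].round(4).mean().round(4), "mean",P.mean(0).round(4))
    return f,C
E
python3 - <<'E'
from h import *
for c in("top","scene"):
    f,C=measure(c)
    for n in("hammer","block"):
        for d in finder.regions_of(c,n)[:1]:
            P=C[d["mask"]]; P=P[(P[:,2]>0.01)&(P[:,2]<.06)]
            print(n,d["score"],d["mask"].sum(),rect(P),P.mean(0).round(3), P[:,2].max())
            if n=="hammer":
                h=P[P[:,0]<.5]; k=np.polyfit(h[:,0],h[:,1],1); print("handle line y(x)",k,"at .5",np.polyval(k,.5)); 
                H=P[np.abs(P[:,1]-np.polyval(k,P[:,0]))>.02]; print("head side pts",H.round(3).tolist()[:40]); print("x range",P[:,0].min(),P[:,0].max())
E
```

```text
top fence 248 plane (array([601.6,  54.7]), array([ 23.5, 210.9]), np.float32(-6.69)) depth (array([602.3,  54.7]), array([ 23.4, 211.6]), np.float32(-6.17)) medz 0.0365 mean [0.6016 0.0582 0.0365]
top hood 1072 plane (array([553.9, 267.6]), array([114.2, 157.9]), np.float32(83.71)) depth (array([554.2, 267.7]), array([115.2, 157. ]), np.float32(83.28)) medz 0.0543 mean [0.5532 0.2676 0.0543]
top blk 440 plane (array([544.4,  61.4]), array([ 62.3, 118.8]), np.float32(1.72)) depth (array([545.3,  61.4]), array([ 61.9, 118. ]), np.float32(0.83)) medz 0.0401 mean [0.5451 0.0614 0.0401]
hammer 0.96 455 (array([ 435.6, -298.8]), array([ 90.8, 284.9]), np.float32(76.81)) [ 0.457 -0.288  0.027] 0.04308245380497189
handle line y(x) [-0.37688534 -0.11418946] at .5 -0.3026321292326428
head side pts [[0.573, -0.287, 0.031], [0.573, -0.291, 0.032], [0.574, -0.296, 0.026], [0.575, -0.301, 0.025], [0.57, -0.284, 0.029], [0.569, -0.287, 0.034], [0.57, -0.292, 0.028], [0.569, -0.296, 0.03], [0.57, -0.3, 0.028], [0.565, -0.283, 0.031], [0.565, -0.287, 0.03], [0.565, -0.291, 0.03], [0.566, -0.296, 0.0
[... 2035 characters left out ...]
, 0.03], [0.555, -0.286, 0.024], [0.555, -0.29, 0.026], [0.556, -0.293, 0.027], [0.557, -0.296, 0.029], [0.558, -0.299, 0.03], [0.559, -0.301, 0.031], [0.564, -0.301, 0.029], [0.566, -0.303, 0.029], [0.572, -0.301, 0.025], [0.556, -0.286, 0.02], [0.555, -0.29, 0.023], [0.554, -0.295, 0.026], [0.554, -0.299, 0.028], [0.557, -0.301, 0.028], [0.561, -0.301, 0.026], [0.562, -0.303, 0.027], [0.564, -0.305, 0.027], [0.568, -0.305, 0.026], [0.573, -0.304, 0.023], [0.551, -0.291, 0.021], [0.553, -0.293, 0.022], [0.554, -0.296, 0.023]]
x range 0.29991905156385085 0.5733455305802627
block 0.84 515 (array([556.5,  56.4]), array([ 86.7, 126.6]), np.float32(-1.65)) [0.54  0.046 0.034] 0.04474460591286067
```

Call:
move_arm(
  moves=[
    [1, [-0.15, -0.125, -0.02], 0],
    [1, [-0.15, -0.125, -0.02], 0],
    [1, [-0.15, -0.125, -0.02], 0],
    [1, [-0.15, -0.125, -0.02], 0],
    [1, [-0.15, -0.125, 0], 0.5],
    [1, [-0.15, -0.125, 0], 0.5],
    [1, [-0.15, -0.125, 0], 0.5],
    [1, [-0.15, -0.125, 0], 0],
  ],
  newtons=100,
)

```text
time_s: 2.2
position: [0.376, 0.2814, 0.2516]
orientation: [0.178, 0.984, 0.0, 0.0]
wrist_force: [0.6, 0.3, -0.2]
finger_gap: 0.0853
grip_force: 0.0
```

```bash
cat >> h.py <<'E'
O=np.array([.569,.126]); TH=np.radians(-6.4)
JX=np.array([np.cos(TH),np.sin(TH)]); JY=np.array([-np.sin(TH),np.cos(TH)])
def yaw(s): 
    y=R.from_quat(s["orientation"]).as_matrix()[:,1]; return np.degrees(np.arctan2(-y[0],y[1]))
def plan(p,yw=None):
    """total shift (tool axes as they stand, full-scale shares) and turn share to pose p, hammer yaw yw"""
    s=robot.read_state(); M=R.from_quat(s["orientation"]).as_matrix(); d=np.array(p)-s["position"]
    print("pos",s["position"].round(4),"yaw",yaw(s).round(2),"F",s["wrist_force"].round(1),"gap",round(s["finger_gap"],4))
    print("dist",np.linalg.norm(d).round(4),"shares",(M.T@d/.25).round(3),"turn",None if yw is None else round(-(yw-yaw(s))/4,2))
E
python3 -c "
from h import *
plan([.503,-.302,.08],-20.3)"
```

```text
pos [0.376  0.2814 0.2516] yaw -20.45 F [ 0.6  0.3 -0.2] gap 0.0853
dist 0.6212 shares [-1.291 -2.009  0.685] turn -0.04
```

Call:
move_arm(
  moves=[
    [1, [-0.1, -0.155, 0], 0],
    [1, [-0.1, -0.155, 0], 0],
    [1, [-0.1, -0.155, 0], 0],
    [1, [-0.1, -0.155, 0], 0],
    [1, [-0.1, -0.155, 0.02], 0],
    [1, [-0.1, -0.155, 0.04], 0],
    [1, [-0.1, -0.155, 0.04], 0],
    [1, [-0.1, -0.155, 0.04], 0],
  ],
)

```text
time_s: 3.0
position: [0.4549, -0.0789, 0.2164]
orientation: [0.177, 0.984, 0.0, 0.001]
wrist_force: [1.2, 0.7, -0.4]
finger_gap: 0.0856
grip_force: 0.0
```

```bash
python3 -c "
from h import *
plan([.503,-.302,.08],-20.3)"
```

```text
pos [ 0.4549 -0.0789  0.2164] yaw -20.35 F [ 1.2  0.7 -0.4] gap 0.0856
dist 0.2659 shares [-0.49  -0.77   0.546] turn -0.01
```

Call:
move_arm(
  moves=[
    [1, [-0.08, -0.125, 0.05], 0],
    [1, [-0.08, -0.125, 0.05], 0],
    [1, [-0.08, -0.125, 0.1], 0],
    [1, [-0.08, -0.125, 0.1], 0],
    [1, [-0.08, -0.125, 0.1], 0],
    [1, [-0.06, -0.1, 0.1], 0],
    [1, [-0.02, -0.04, 0.04], 0],
    [1, [0, 0, 0], 0],
  ],
)

```text
time_s: 3.8
position: [0.4996, -0.2993, 0.0801]
orientation: [0.178, 0.984, -0.0, -0.001]
wrist_force: [-0.9, -0.2, -0.0]
finger_gap: 0.0851
grip_force: 0.0
```

Run:
```python
from h import *
plan([.503,-.302,.002],-20.3)
f=viewer.grab_frame("scene")
for n in("hammer_grip","hammer"): print([ (d["score"],atz(f,d["centre"],.015).round(4)) for d in finder.landmark_of("scene",n)[:1]])
cv2.imwrite("pics/a.png",cv2.resize(f["color"][180:320,220:440,::-1],None,fx=3,fy=3))
```

```text
pos [ 0.4996 -0.2993  0.0801] yaw -20.49 F [-0.9 -0.2 -0. ] gap 0.0851
dist 0.0782 shares [-0.017 -0.005  0.312] turn -0.05
[(0.69, array([ 0.5008, -0.3017,  0.015 ]))]
[(0.62, array([ 0.4178, -0.3065,  0.015 ]))]
```

View pics/a.png

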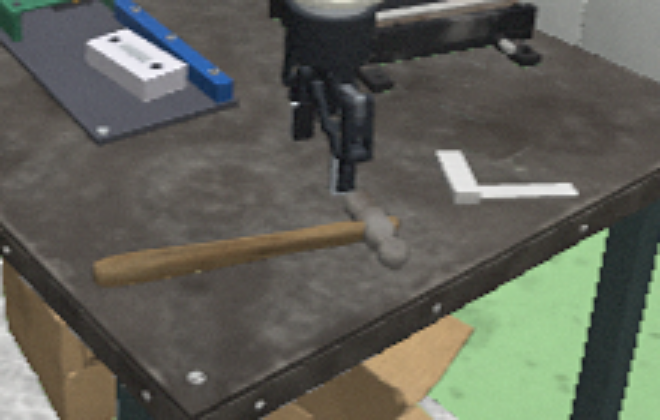

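The open fingers (crop px 300–370, 190) sit above the hammer handle, just short of the head at (380,235), and are lined up to straddle it. Next I descend and close.

Call:
move_arm(
  moves=[
    [1, [-0.015, -0.005, 0.08], 0],
    [1, [0, 0, 0.08], 0],
    [1, [0, 0, 0.08], 0],
    [1, [0, 0, 0.05], 0],
    [1, [0, 0, 0.02], 0],
    [1, [0, 0, 0], 0],
    [0, [0, 0, 0], 0],
    [0, [0, 0, 0], 0],
  ],
  newtons=100,
)

```text
time_s: 4.75
position: [0.5043, -0.3008, 0.0047]
orientation: [0.177, 0.984, -0.0, 0.001]
wrist_force: [-0.2, 0.0, -0.4]
finger_gap: 0.0591
grip_force: 0.0
```

Call:
move_arm(
  moves=[
    [0, [0, 0, 0], 0],
    [0, [0, 0, 0], 0],
    [0, [0, 0, 0], 0],
    [0, [0, 0, 0], 0],
    [0, [0, 0, 0], 0],
    [0, [0, 0, 0], 0],
    [0, [0, 0, 0], 0],
    [0, [0, 0, 0], 0],
  ],
)

```text
time_s: 5.55
position: [0.504, -0.3009, 0.0044]
orientation: [0.177, 0.984, -0.0, 0.0]
wrist_force: [-3.5, 0.8, 9.0]
finger_gap: 0.0137
grip_force: 97.7
```

Call:
move_arm(
  moves=[
    [0.4, [0, 0, 0], 0],
    [0.4, [0, 0, 0], 0],
    [0.4, [0, 0, 0.008], 0],
    [0.4, [0, 0, 0.007], 0],
    [0.4, [0, 0, 0], 0],
    [0, [0, 0, 0], 0],
    [0, [0, 0, 0], 0],
    [0, [0, 0, 0], 0],
  ],
  newtons=100,
)

```text
time_s: 6.35
position: [0.504, -0.301, 0.0006]
orientation: [0.177, 0.984, -0.0, 0.0]
wrist_force: [-1.7, 1.0, 8.7]
finger_gap: 0.0142
grip_force: 98.4
```

Call:
move_arm(
  moves=[
    [0, [0, 0, 0], 0],
    [0, [0, 0, 0], 0],
    [0, [0, 0, 0], 0],
    [0, [0, 0, 0], 0],
    [0, [0, 0, 0], 0],
    [0, [0, 0, 0], 0],
    [0, [0, 0, 0], 0],
    [0, [0, 0, 0], 0],
  ],
)

```text
time_s: 7.15
position: [0.504, -0.301, 0.0007]
orientation: [0.177, 0.984, -0.0, 0.0]
wrist_force: [-2.4, 0.7, 9.0]
finger_gap: 0.0145
grip_force: 98.4
```

Call:
move_arm(
  moves=[
    [0, [0, 0, -0.02], 0],
    [0, [0, 0, -0.04], 0],
    [0, [0, 0, -0.04], 0],
    [0, [0, 0, -0.04], 0],
    [0, [0, 0, -0.02], 0],
    [0, [0, 0, 0], 0],
    [0, [0, 0, 0], 0],
    [0, [0, 0, 0], 0],
  ],
)

```text
time_s: 7.95
position: [0.5035, -0.3005, 0.0397]
orientation: [0.177, 0.984, 0.0, -0.0]
wrist_force: [-0.6, -0.6, -4.5]
finger_gap: 0.0141
grip_force: 97.7
```

```bash
cat >> h.py <<'E'
def hammer(c="scene"):
    f=viewer.grab_frame(c); C=cloud(f)
    for d in finder.regions_of(c,"hammer")[:1]:
        P=C[d["mask"]]; s=robot.read_state(); a=np.radians(yaw(s)); q=P-s["position"]
        x=q[:,:2]@[np.cos(a),np.sin(a)]; y=q[:,:2]@[-np.sin(a),np.cos(a)]; z=q[:,2]
        k=(np.abs(y)<.03)&(x>-.24)&(x<-.05)&(np.abs(z)<.06); h=(x>.03)&(x<.1)&(np.abs(y)<.08)&(np.abs(z)<.06)
        print(c,d["score"],"handle n",k.sum(),"y(x)",np.polyfit(x[k],y[k],1).round(4),"z(x)",np.polyfit(x[k],z[k],1).round(4),"tail",np.percentile(x[k],1).round(3))
        print(" head x",np.percentile(x[h],[2,50,98]).round(4),"y",np.percentile(y[h],[2,98]).round(4),"z",np.percentile(z[h],[2,50,98]).round(4))
    return f
E
python3 - <<'E'
from h import *
plan([.504,-.301,.042])
f=hammer(); hammer("top")
cv2.imwrite("pics/b.png",cv2.resize(f["color"][180:320,220:440,::-1],None,fx=3,fy=3))
E
```

```text
pos [ 0.5035 -0.3005  0.0397] yaw -20.37 F [-0.6 -0.6 -4.5] gap 0.0141
dist 0.0024 shares [-0.002 -0.001 -0.009] turn None
scene 0.91 handle n 560 y(x) [ 0.0136 -0.0063] z(x) [0.0085 0.0206] tail -0.211
 head x [0.0335 0.0505 0.0743] y [-0.0501  0.0248] z [0.0064 0.0238 0.0324]
top 0.64 handle n 33 y(x) [-0.0048 -0.0064] z(x) [-0.0142  0.0242] tail -0.206
 head x [0.0583 0.0591 0.0598] y [0.0407 0.043 ] z [0.0247 0.0297 0.0348]
```

View pics/b.png

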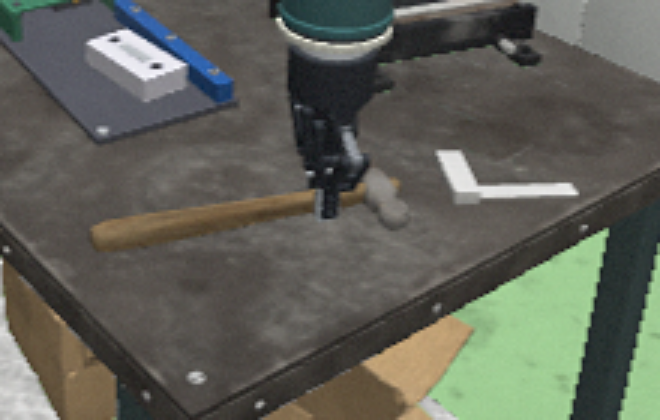

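The hammer hangs level in the gripper: tail at crop px (95,238), head at (385,200).

```bash
cat >> h.py <<'E'
def J(x,y,z): return np.r_[O+JX*x/1000+JY*y/1000,z/1000]
def tj():
    s=robot.read_state(); d=s["position"][:2]-O; F=s["wrist_force"][:2]
    print("TCP jig mm",(d@JX*1000).round(1),(d@JY*1000).round(1),"z",(s["position"][2]*1000).round(1),"F jig",(F@JX).round(1),(F@JY).round(1),"t",round(s["time_s"],2))
E
python3 -c "
from h import *
plan(J(-175,-60,80),-6.4)"
```

```text
pos [ 0.5036 -0.3006  0.0398] yaw -20.37 F [-0.3  0.1 -4. ] gap 0.0142
dist 0.4053 shares [ 0.97   1.289 -0.16 ] turn -3.49
```

Call:
move_arm(
  moves=[
    [0, [0.02, 0.03, -0.08], 0],
    [0, [0.08, 0.11, -0.08], 0],
    [0, [0.11, 0.145, 0], 0],
    [0, [0.11, 0.145, 0], 0],
    [0, [0.11, 0.145, 0], 0],
    [0, [0.11, 0.145, 0], 0],
    [0, [0.11, 0.145, 0], 0],
    [0, [0.11, 0.145, 0], 0],
  ],
)

```text
time_s: 8.95
position: [0.4128, 0.0037, 0.0802]
orientation: [0.177, 0.984, 0.0, 0.0]
wrist_force: [1.5, 0.2, -5.1]
finger_gap: 0.0141
grip_force: 98.4
```

Call:
move_arm(
  moves=[
    [0, [0.11, 0.145, 0], 0],
    [0, [0.08, 0.1, 0], 0],
    [0, [0.02, 0.03, 0], -0.5],
    [0, [0, 0, 0], -0.8],
    [0, [0, 0, 0], -0.9],
    [0, [0, 0, 0], -0.8],
    [0, [0, 0, 0], -0.5],
    [0, [0, 0, 0], 0],
  ],
)

```text
time_s: 9.75
position: [0.3885, 0.0845, 0.0801]
orientation: [0.055, 0.998, -0.0, 0.0]
wrist_force: [-0.5, 0.3, -4.7]
finger_gap: 0.0139
grip_force: 98.5
```

```bash
python3 -c "
from h import *
plan(J(-175,-60,15),-6.4);tj();measure('top');tj();hammer('scene')"
```

```text
pos [0.3885 0.0845 0.0801] yaw -6.35 F [-0.5  0.3 -4.7] gap 0.0139
dist 0.0651 shares [0.001 0.006 0.261] turn 0.01
TCP jig mm -174.7 -61.4 z 80.1 F jig -0.5 0.2 t 9.75
top fence 295 plane (array([604.1,  75.7]), array([ 23.7, 253.2]), np.float32(-6.45)) depth (array([604.1,  75.8]), array([ 23.5, 253.2]), np.float32(-6.68)) medz 0.0363 mean [0.6036 0.076  0.0363]
top hood 1069 plane (array([553.6, 267.6]), array([114.5, 158.4]), np.float32(83.88)) depth (array([554.7, 267.9]), array([115.4, 159.7]), np.float32(84.02)) medz 0.0544 mean [0.5532 0.2677 0.0544]
top blk 441 plane (array([544.6,  61.4]), array([ 62. , 118.6]), np.float32(1.52)) depth (array([545.9,  61.6]), array([ 61.9, 118.6]), np.float32(1.3)) medz 0.0405 mean [0.5448 0.0613 0.0405]
TCP jig mm -174.8 -61.4 z 80.1 F jig 0.3 0.6 t 9.8
scene 0.56 handle n 402 y(x) [ 0.0162 -0.0078] z(x) [0.0068 0.0185] tail -0.209
 head x [0.033  0.0495 0.0703] y [-0.0522  0.0267] z [0.0102 0.0242 0.0331]
```

Call:
move_arm(
  moves=[
    [0, [0, 0.005, 0.08], 0],
    [0, [0, 0, 0.08], 0],
    [0, [0, 0, 0.07], 0],
    [0, [0, 0, 0.03], 0],
    [0, [-0.05, 0, 0], 0],
    [0, [-0.06, 0, 0], 0],
    [0, [-0.04, 0, 0], 0],
    [0, [0, 0, 0], 0],
  ],
)

```text
time_s: 10.7
position: [0.4276, 0.0819, 0.0157]
orientation: [0.056, 0.998, 0.0, 0.001]
wrist_force: [0.1, 0.2, -5.0]
finger_gap: 0.0143
grip_force: 98.5
```

```bash
sed -i 's/^O=.*; TH.*/O=np.array([.5687,.127]); TH=np.radians(-6.45)/' h.py; python3 -c "
from h import *
tj(); f=viewer.grab_frame('scene'); cv2.imwrite('pics/c.png',cv2.resize(f['color'][150:270,190:330,::-1],None,fx=5,fy=5,interpolation=cv2.INTER_CUBIC))"
```

```text
TCP jig mm -135.1 -60.7 z 15.7 F jig 0.0 0.2 t 10.7
```

View pics/c.png

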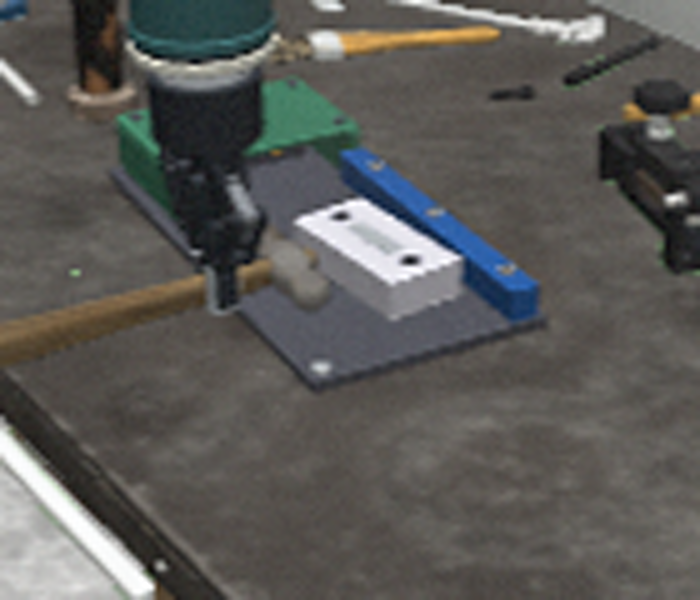

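The handle's blunt end (crop px 315,258) faces the middle of the block's side at (350,265). The block's rear corner is close to the fence.

Call:
move_arm(
  moves=[
    [0, [-0.016, 0, 0], 0],
    [0, [-0.016, 0, 0], 0],
    [0, [-0.012, 0, 0], 0],
    [0, [-0.012, 0, 0], 0],
    [0, [-0.012, 0, 0], 0],
    [0, [-0.008, 0, 0], 0],
    [0, [-0.004, 0, 0], 0],
    [0, [0, 0, 0], 0],
  ],
)

```text
time_s: 11.55
position: [0.4453, 0.0798, 0.0149]
orientation: [0.056, 0.998, -0.0, -0.0]
wrist_force: [-4.3, 0.5, -3.6]
finger_gap: 0.0142
grip_force: 98.5
```

```bash
python3 -c "
from h import *
tj(); measure('top'); tj()"
```

```text
TCP jig mm -117.4 -60.8 z 14.9 F jig -4.3 0.0 t 11.55
top fence 289 plane (array([604.3,  75.7]), array([ 23.4, 253.2]), np.float32(-6.42)) depth (array([605.1,  75.7]), array([ 23.6, 253.3]), np.float32(-6.65)) medz 0.0359 mean [0.6039 0.0766 0.0359]
top hood 1070 plane (array([553.9, 267.6]), array([114.2, 157.8]), np.float32(83.71)) depth (array([554.2, 268.2]), array([115.9, 158.5]), np.float32(83.53)) medz 0.0543 mean [0.5529 0.2678 0.0543]
top blk 216 plane (array([552.2,  59.7]), array([ 57.2, 120.6]), np.float32(-0.85)) depth (array([550.8,  59.9]), array([ 60.5, 118.9]), np.float32(1.82)) medz 0.0405 mean [0.5629 0.0517 0.0405]
TCP jig mm -117.3 -60.8 z 15.0 F jig -4.9 -0.6 t 11.6
```

Call:
move_arm(
  moves=[
    [0, [-0.006, 0, 0], 0],
    [0, [-0.006, 0, 0], 0],
    [0, [-0.006, 0, 0], 0],
    [0, [-0.006, 0, 0], 0],
    [0, [-0.004, 0, 0], 0],
    [0, [0, 0, 0], 0],
    [0, [0, 0, 0], 0],
    [0, [0, 0, 0], 0],
  ],
)

```text
time_s: 12.4
position: [0.4525, 0.0791, 0.015]
orientation: [0.055, 0.998, -0.0, -0.0]
wrist_force: [-3.9, 1.2, -4.0]
finger_gap: 0.014
grip_force: 98.5
```

```bash
python3 -c "
from h import *
tj()"
```

```text
TCP jig mm -110.1 -60.7 z 15.0 F jig -4.0 0.8 t 12.4
```

Call:
move_arm(
  moves=[
    [0, [-0.004, 0, 0], 0],
    [0, [-0.004, 0, 0], 0],
    [0, [-0.004, 0, 0], 0],
    [0, [0, 0, 0], 0],
    [0, [0, 0, 0], 0],
    [0, [0, 0, 0], 0],
    [0, [0, 0, 0], 0],
    [0, [0, 0, 0], 0],
  ],
)

```text
time_s: 13.2
position: [0.4551, 0.0791, 0.015]
orientation: [0.055, 0.998, 0.0, -0.0]
wrist_force: [-6.7, 4.8, -3.7]
finger_gap: 0.0146
grip_force: 98.6
```

```bash
python3 -c "
from h import *
tj()"
```

```text
TCP jig mm -107.5 -60.4 z 15.0 F jig -7.2 4.0 t 13.2
```

Call:
move_arm(
  moves=[
    [0, [-0.004, 0, 0], 0],
    [0, [0, 0, 0], 0],
    [0, [0, 0, 0], 0],
    [0, [0.03, 0, 0], 0],
    [0, [0.08, 0, 0], 0],
    [0, [0.1, 0, 0], 0],
    [0, [0.06, 0, 0], 0],
    [0, [0, 0, 0], 0],
  ],
)

```text
time_s: 14.0
position: [0.3878, 0.0861, 0.0152]
orientation: [0.055, 0.998, 0.0, -0.0]
wrist_force: [-0.0, 0.5, -4.5]
finger_gap: 0.0143
grip_force: 98.5
```

```bash
python3 -c "
from h import *
tj(); 
for i in range(2): measure('top')
measure('scene'); tj()"
```

```text
TCP jig mm -175.2 -60.9 z 15.2 F jig -0.1 0.5 t 14.0
top fence 242 plane (array([602.2,  54.6]), array([ 23.5, 210.9]), np.float32(-6.55)) depth (array([602.6,  54.7]), array([ 22.6, 210.6]), np.float32(-6.35)) medz 0.0364 mean [0.6021 0.0572 0.0364]
top hood 1065 plane (array([553.8, 267.6]), array([114.5, 158. ]), np.float32(83.88)) depth (array([554.2, 267.5]), array([114.5, 157.5]), np.float32(83.59)) medz 0.0544 mean [0.5533 0.2677 0.0544]
top blk 429 plane (array([558.3,  57.7]), array([ 61.4, 116.9]), np.float32(-1.13)) depth (array([559.4,  57.7]), array([ 59.6, 119.2]), np.float32(-3.88)) medz 0.0402 mean [0.5584 0.0577 0.0402]
top fence 241 plane (array([602.6,  54.6]), array([ 22.8, 210.9]), np.float32(-6.01)) depth (array([602.6,  55. ]), array([ 22.8, 211.4]), np.float32(-5.77)) medz 0.0362 mean [0.6024 0.0585 0.0362]
top hood 1071 plane (array([553.8, 267.6]), array([114.5, 158. ]), np.float32(83.88)) depth (array([553.9, 267.7]), array([115.2, 158.1]), np.float32(83.85)) medz 0.0544 mean [0.5531 0.2676 0.0544]
top blk 430 plane (array([558.3,  57.5]), array([ 61.4, 116.9]), np.float32(-0.86)) depth (array([559.7,  57.7]), array([ 61.7, 119.3]), np.float32(-3.77)) medz 0.0398 mean [0.5584 0.0578 0.0398]
scene fence 188 plane (array([601.8,  69.7]), array([ 28.5, 266.9]), np.float32(-6.51)) depth (array([605.9,  79.9]), array([ 22.7, 271.4]), np.float32(-6.79)) medz 0.036 mean [0.6024 0.0611 0.036 ]
scene hood 319 plane (array([568.5, 261.5]), array([126.7, 136.6]), np.float32(79.17)) depth (array([566.2, 262.7]), array([116.6, 138.1]), np.float32(83.42)) medz 0.055 mean [0.5777 0.2504 0.055 ]
scene blk 313 plane (array([558.9,  48.7]), array([ 64. , 140.8]), np.float32(-5.87)) depth (array([559.1,  57.6]), array([ 60.2, 127.3]), np.float32(-3.34)) medz 0.04 mean [0.5576 0.0468 0.04  ]
TCP jig mm -172.6 -60.7 z 15.4 F jig 0.8 0.1 t 14.15
```

Call:
move_arm(
  moves=[
    [0, [0, 0.05, 0], 0],
    [0, [0, 0.054, 0], 0],
    [0, [-0.08, 0, 0], 0],
    [0, [-0.1, 0, 0], 0],
    [0, [-0.04, 0, 0], 0],
    [0, [-0.012, 0, 0], 0],
    [0, [-0.008, 0, 0], 0],
    [0, [0, 0, 0], 0],
  ],
)

```text
time_s: 14.95
position: [0.4513, 0.1054, 0.0149]
orientation: [0.056, 0.998, -0.0, -0.0]
wrist_force: [0.7, -0.4, -5.5]
finger_gap: 0.0138
grip_force: 98.5
```

```bash
python3 -c "
from h import *
tj()"
```

```text
TCP jig mm -114.2 -34.6 z 14.9 F jig 0.8 -0.3 t 14.95
```

Call:
move_arm(
  moves=[
    [0, [-0.008, 0, 0], 0],
    [0, [-0.006, 0, 0], 0],
    [0, [-0.006, 0, 0], 0],
    [0, [-0.006, 0, 0], 0],
    [0, [-0.004, 0, 0], 0],
    [0, [0, 0, 0], 0],
    [0, [0, 0, 0], 0],
    [0, [0, 0, 0], 0],
  ],
)

```text
time_s: 15.75
position: [0.4591, 0.1045, 0.015]
orientation: [0.055, 0.998, -0.0, -0.0]
wrist_force: [-3.9, 2.9, -4.0]
finger_gap: 0.0139
grip_force: 98.5
```

```bash
python3 -c "
from h import *
tj()"
```

```text
TCP jig mm -106.4 -34.7 z 15.0 F jig -4.2 2.5 t 15.75
```

Call:
move_arm(
  moves=[
    [0, [-0.004, 0, 0], 0],
    [0, [-0.004, 0, 0], 0],
    [0, [-0.004, 0, 0], 0],
    [0, [0, 0, 0], 0],
    [0, [0, 0, 0], 0],
    [0, [0, 0, 0], 0],
    [0, [0, 0, 0], 0],
    [0, [0, 0, 0], 0],
  ],
)

```text
time_s: 16.55
position: [0.462, 0.1042, 0.0149]
orientation: [0.055, 0.998, -0.0, -0.0]
wrist_force: [-5.1, 2.9, -4.1]
finger_gap: 0.0142
grip_force: 98.6
```

```bash
python3 -c "
from h import *
tj()"
```

```text
TCP jig mm -103.5 -34.6 z 14.9 F jig -5.4 2.3 t 16.55
```

Call:
move_arm(
  moves=[
    [0, [-0.004, 0, 0], 0],
    [0, [-0.004, 0, 0], 0],
    [0, [-0.002, 0, 0], 0],
    [0, [0, 0, 0], 0],
    [0, [0, 0, 0], 0],
    [0, [0, 0, 0], 0],
    [0, [0, 0, 0], 0],
    [0, [0, 0, 0], 0],
  ],
)

```text
time_s: 17.35
position: [0.4624, 0.1041, 0.0144]
orientation: [0.055, 0.998, -0.0, -0.002]
wrist_force: [-16.1, 5.5, -2.3]
finger_gap: 0.0139
grip_force: 98.7
```

```bash
cat >> h.py <<'E'
def blk(c="top",n=3):
    """flush check: moments of block mask and fence in jig frame"""
    for _ in range(n):
        f=viewer.grab_frame(c); hsv=cv2.cvtColor(f["color"],cv2.COLOR_RGB2HSV); C=cloud(f)
        reg=(C[...,0]>.45)&(C[...,0]<.66)&(C[...,1]>-.06)&(C[...,1]<.25)&(C[...,2]>.03)&(C[...,2]<.055)
        m=(reg&(hsv[...,1]<60)&(hsv[...,2]>110)).astype(np.uint8)
        k,l,st,_=cv2.connectedComponentsWithStats(m); m=l==1+np.argmax(st[1:,4])
        P=plane_pts(f,m,.04)[:,:2]-O; q=np.c_[P@JX,P@JY]*1000; w,v=np.linalg.eigh(np.cov(q.T)); e=v[:,1]*np.sign(v[1,1])
        print("blk n",m.sum(),"centre",q.mean(0).round(1),"range",np.percentile(q,[1,99],axis=0).round(1).tolist(),"rel yaw deg",np.degrees(np.arctan2(-e[0],e[1])).round(2))
E
python3 -c "
from h import *
tj();blk()"
```

```text
TCP jig mm -103.0 -34.7 z 14.4 F jig -16.6 3.6 t 17.35
blk n 227 centre [  7.8 -87.6] range [[-28.9, -129.8], [29.5, -13.6]] rel yaw deg -16.65
blk n 228 centre [  7.9 -87.5] range [[-29.2, -129.8], [29.5, -13.6]] rel yaw deg -16.78
blk n 226 centre [  7.7 -87.3] range [[-28.9, -129.8], [29.5, -13.6]] rel yaw deg -17.03
```

Call:
move_arm(
  moves=[
    [0, [0.04, 0, 0], 0],
    [0, [0.1, 0, 0], 0],
    [0, [0.1, 0, 0], 0],
    [0, [0.02, -0.12, 0], 0],
    [0, [0, -0.18, 0], 0],
    [0, [0, -0.18, 0], 0],
    [0, [0, -0.12, 0], 0],
    [0, [0, 0, 0], 0],
  ],
)

```text
time_s: 18.3
position: [0.3835, -0.0421, 0.0155]
orientation: [0.059, 0.998, -0.001, 0.001]
wrist_force: [-0.1, 0.8, -5.5]
finger_gap: 0.0142
grip_force: 98.8
```

```bash
python3 -c "
from h import *
tj();blk();plan(J(-53,-200,16),-6.45); hammer('scene')"
```

```text
TCP jig mm -165.0 -188.8 z 15.5 F jig -0.2 0.8 t 18.3
blk n 427 centre [ -0.  -70.9] range [[-29.3, -129.1], [29.2, -12.5]] rel yaw deg -0.37
blk n 426 centre [ -0.1 -70.9] range [[-29.6, -129.1], [29.2, -12.5]] rel yaw deg -0.18
blk n 422 centre [  0.1 -71. ] range [[-29.1, -129.1], [29.2, -12.5]] rel yaw deg -0.19
pos [ 0.384  -0.038   0.0152] yaw -6.4 F [ 0.3  0.6 -5. ] gap 0.0142
dist 0.113 shares [-0.448 -0.062 -0.003] turn 0.01
scene 0.94 handle n 464 y(x) [ 0.0045 -0.0087] z(x) [0.0069 0.0193] tail -0.212
 head x [0.0332 0.0501 0.0899] y [-0.0525  0.0216] z [-0.0027  0.0248  0.0325]
```

Call:
move_arm(
  moves=[
    [0, [-0.04, -0.06, 0], 0],
    [0, [-0.1, 0, 0], 0],
    [0, [-0.14, 0, 0], 0],
    [0, [-0.11, 0, 0], 0],
    [0, [-0.058, 0, 0], 0],
    [0, [0, 0, 0], 0],
    [0, [0, 0.03, 0], 0],
    [0, [0, 0.01, 0], 0],
  ],
)

```text
time_s: 19.35
position: [0.4936, -0.0539, 0.0149]
orientation: [0.055, 0.998, 0.0, -0.0]
wrist_force: [-1.7, 0.4, -4.6]
finger_gap: 0.0141
grip_force: 98.9
```

```bash
python3 -c "
from h import *
tj();f=viewer.grab_frame('scene'); cv2.imwrite('pics/d.png',cv2.resize(f['color'][150:270,190:330,::-1],None,fx=5,fy=5,interpolation=cv2.INTER_CUBIC))"
```

```text
TCP jig mm -54.3 -188.1 z 14.9 F jig -1.7 0.2 t 19.35
```

View pics/d.png

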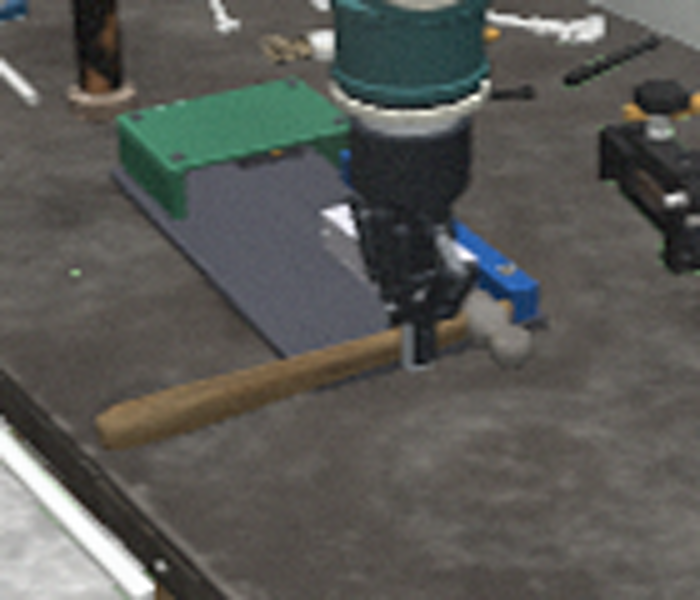

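The face is lined up behind the block and the handle tip (crop px 510,305) is close to the fence end, so I shift a few mm away from the fence before tapping.

Call:
move_arm(
  moves=[
    [0, [0.016, 0, 0], 0],
    [0, [0, 0.02, 0], 0],
    [0, [0, 0.024, 0], 0],
    [0, [0, 0.024, 0], 0],
    [0, [0, 0.024, 0], 0],
    [0, [0, 0.024, 0], 0],
    [0, [0, 0.024, 0], 0],
    [0, [0, 0.016, 0], 0],
  ],
)

```text
time_s: 20.2
position: [0.4946, -0.0161, 0.015]
orientation: [0.056, 0.998, -0.0, -0.0]
wrist_force: [-1.7, -4.7, -3.6]
finger_gap: 0.0143
grip_force: 99.3
```

```bash
python3 -c "
from h import *
tj();blk('top',1);tj();hammer('top')"
```

```text
TCP jig mm -57.6 -150.6 z 15.0 F jig -1.2 -4.9 t 20.2
blk n 334 centre [ -0.1 -34.8] range [[-29.4, -79.6], [29.3, 11.1]] rel yaw deg 1.6
TCP jig mm -57.6 -149.9 z 15.0 F jig -0.3 -3.5 t 20.25
```

Call:
move_arm(
  moves=[
    [0, [0, 0.014, 0], 0],
    [0, [0, 0.006, 0], 0],
    [0, [0, 0, 0], 0],
    [0, [0, -0.03, 0], 0],
    [0, [0, -0.03, 0], 0],
    [0, [0, 0, 0], 0],
    [0, [0, 0, 0], 0],
    [0, [0, 0, 0], 0],
  ],
)

```text
time_s: 21.15
position: [0.4936, -0.026, 0.0151]
orientation: [0.056, 0.998, 0.0, 0.0]
wrist_force: [1.0, -0.3, -4.8]
finger_gap: 0.014
grip_force: 99.1
```

```bash
python3 -c "
from h import *
tj();blk('top',2)
f=viewer.grab_frame('top');print(finder.landmark_of('top','block_center')[:1])"
```

```text
TCP jig mm -57.4 -160.5 z 15.1 F jig 1.0 -0.2 t 21.15
blk n 388 centre [  0.2 -37.7] range [[-29.4, -91.3], [29.4, 15.6]] rel yaw deg 1.31
blk n 384 centre [  0.2 -37.7] range [[-29.1, -91.0], [29.4, 15.6]] rel yaw deg 0.26
[{'centre': [258.8, 181.5], 'score': 0.75}]
```

Call:
move_arm(
  moves=[
    [0, [0, 0.03, 0], 0],
    [0, [0, 0.03, 0], 0],
    [0, [0, 0.032, 0], 0],
    [0, [0, 0.032, 0], 0],
    [0, [0, 0.03, 0], 0],
    [0, [0, 0.014, 0], 0],
    [0, [0, -0.03, 0], 0],
    [0, [0, -0.03, 0], 0],
  ],
)

```text
time_s: 22.15
position: [0.4965, 0.0004, 0.0151]
orientation: [0.055, 0.998, -0.0, 0.0]
wrist_force: [-0.0, -0.7, -4.6]
finger_gap: 0.0141
grip_force: 99.3
```

```bash
python3 -c "
from h import *
tj();blk('top',1);tj()"
```

```text
TCP jig mm -57.5 -133.9 z 15.1 F jig 0.1 -0.7 t 22.15
blk n 375 centre [-0.1 -7.6] range [[-29.6, -59.0], [29.4, 44.1]] rel yaw deg 0.63
TCP jig mm -57.5 -135.7 z 15.1 F jig -0.6 -3.6 t 22.2
```

Call:
move_arm(
  moves=[
    [0, [0, 0.03, 0], 0],
    [0, [0, 0.032, 0], 0],
    [0, [0, 0.032, 0], 0],
    [0, [0, 0.032, 0], 0],
    [0, [0, 0.03, 0], 0],
    [0, [0, 0.016, 0], 0],
    [0, [0, -0.03, 0], 0],
    [0, [0, -0.03, 0], 0],
  ],
)

```text
time_s: 23.0
position: [0.4997, 0.0284, 0.0151]
orientation: [0.055, 0.998, 0.0, 0.0]
wrist_force: [-0.5, -0.3, -4.2]
finger_gap: 0.0143
grip_force: 99.5
```

Call:
move_arm(
  moves=[
    [0, [0, 0, 0], 0],
    [0, [0, 0, 0], 0],
    [0, [0, 0, 0], 0],
    [0, [0, 0, 0], 0],
    [0, [0, 0, 0], 0],
    [0, [0, 0, 0], 0],
    [0, [0, 0, 0], 0],
    [0, [0, 0, 0], 0],
  ],
)

```text
time_s: 23.8
position: [0.4997, 0.0285, 0.0151]
orientation: [0.056, 0.998, -0.0, 0.0]
wrist_force: [0.3, 0.2, -4.1]
finger_gap: 0.0142
grip_force: 99.5
```

```bash
python3 -c "
from h import *
tj();blk('top',2)"
```

```text
TCP jig mm -57.5 -105.6 z 15.1 F jig 0.2 0.2 t 23.8
blk n 357 centre [-0.4 23.6] range [[-30.2, -26.1], [29.0, 72.2]] rel yaw deg 0.9
blk n 358 centre [-0.1 23.3] range [[-29.6, -26.1], [29.0, 72.2]] rel yaw deg 0.8
```

Call:
move_arm(
  moves=[
    [0, [0, 0.03, 0], 0],
    [0, [0, 0.03, 0], 0],
    [0, [0, 0.03, 0], 0],
    [0, [0, 0.024, 0], 0],
    [0, [0, 0.02, 0], 0],
    [0, [0, 0, 0], 0],
    [0, [0, -0.02, 0], 0],
    [0, [0, -0.02, 0], 0],
  ],
)

```text
time_s: 24.7
position: [0.5023, 0.0517, 0.0151]
orientation: [0.055, 0.998, 0.0, 0.0]
wrist_force: [0.6, 1.0, -4.1]
finger_gap: 0.0139
grip_force: 99.5
```

Call:
move_arm(
  moves=[
    [0, [0, 0.02, 0], 0],
    [0, [0, 0.018, 0], 0],
    [0, [0, 0.006, 0], 0],
    [0, [0, 0.006, 0], 0],
    [0, [0, 0.006, 0], 0],
    [0, [0, 0.006, 0], 0],
    [0, [0, 0.004, 0], 0],
    [0, [0, 0, 0], 0],
  ],
)

```text
time_s: 25.5
position: [0.504, 0.0679, 0.015]
orientation: [0.056, 0.998, -0.0, -0.0]
wrist_force: [-1.5, -4.5, -3.9]
finger_gap: 0.0136
grip_force: 99.7
```

```bash
python3 -c "
from h import *
tj()"
```

```text
TCP jig mm -57.7 -66.0 z 15.0 F jig -1.0 -4.6 t 25.5
```

Call:
move_arm(
  moves=[
    [0, [0, 0.006, 0], 0],
    [0, [0, 0.006, 0], 0],
    [0, [0, 0.006, 0], 0],
    [0, [0, 0.006, 0], 0],
    [0, [0, 0, 0], 0],
    [0, [0, 0, 0], 0],
    [0, [0, 0, 0], 0],
    [0, [0, 0, 0], 0],
  ],
)

```text
time_s: 26.3
position: [0.5046, 0.0739, 0.015]
orientation: [0.056, 0.998, -0.0, -0.0]
wrist_force: [-0.8, -4.8, -4.6]
finger_gap: 0.0141
grip_force: 99.7
```

Call:
move_arm(
  moves=[
    [0, [0, 0.006, 0], 0],
    [0, [0, 0.006, 0], 0],
    [0, [0, 0.006, 0], 0],
    [0, [0, 0.006, 0], 0],
    [0, [0, 0.004, 0], 0],
    [0, [0, 0, 0], 0],
    [0, [0, 0, 0], 0],
    [0, [0, 0, 0], 0],
  ],
)

```text
time_s: 27.1
position: [0.5054, 0.081, 0.015]
orientation: [0.056, 0.998, -0.0, -0.0]
wrist_force: [-1.2, -5.2, -3.3]
finger_gap: 0.0137
grip_force: 99.7
```

Now I draw clear (this tap moved the block about 18 mm), then start the next tap.

Call:
move_arm(
  moves=[
    [0, [0, -0.02, 0], 0],
    [0, [0, -0.02, 0], 0],
    [0, [0, 0, 0], 0],
    [0, [0, 0.02, 0], 0],
    [0, [0, 0.02, 0], 0],
    [0, [0, 0.006, 0], 0],
    [0, [0, 0.006, 0], 0],
    [0, [0, 0, 0], 0],
  ],
)

```text
time_s: 27.9
position: [0.5057, 0.084, 0.015]
orientation: [0.056, 0.998, -0.0, -0.0]
wrist_force: [-1.0, -4.6, -4.1]
finger_gap: 0.0142
grip_force: 99.7
```

```bash
python3 -c "
from h import *
tj();blk('top',1)"
```

```text
TCP jig mm -57.8 -49.8 z 15.0 F jig -0.5 -4.7 t 27.9
blk n 157 centre [-0.4 63. ] range [[-30.2, 42.5], [29.8, 84.6]] rel yaw deg -89.5
```

Still sliding freely with the centre at about +53, so I continue.

Call:
move_arm(
  moves=[
    [0, [0, 0.006, 0], 0],
    [0, [0, 0.006, 0], 0],
    [0, [0, 0.006, 0], 0],
    [0, [0, 0.006, 0], 0],
    [0, [0, 0.004, 0], 0],
    [0, [0, 0, 0], 0],
    [0, [0, 0, 0], 0],
    [0, [0, 0, 0], 0],
  ],
)

```text
time_s: 28.75
position: [0.5065, 0.0909, 0.015]
orientation: [0.056, 0.998, -0.0, -0.0]
wrist_force: [-1.7, -5.0, -3.6]
finger_gap: 0.0141
grip_force: 99.7
```

Call:
move_arm(
  moves=[
    [0, [0, 0.006, 0], 0],
    [0, [0, 0.006, 0], 0],
    [0, [0, 0.006, 0], 0],
    [0, [0, 0.006, 0], 0],
    [0, [0, 0.004, 0], 0],
    [0, [0, 0, 0], 0],
    [0, [0, 0, 0], 0],
    [0, [0, 0, 0], 0],
  ],
)

```text
time_s: 29.55
position: [0.5072, 0.0979, 0.015]
orientation: [0.056, 0.998, -0.0, -0.0]
wrist_force: [-2.0, -4.8, -3.7]
finger_gap: 0.0143
grip_force: 99.7
```

Call:
move_arm(
  moves=[
    [0, [0, -0.02, 0], 0],
    [0, [0, -0.02, 0], 0],
    [0, [0, 0, 0], 0],
    [0, [0, 0.02, 0], 0],
    [0, [0, 0.02, 0], 0],
    [0, [0, 0.006, 0], 0],
    [0, [0, 0.006, 0], 0],
    [0, [0, 0, 0], 0],
  ],
)

```text
time_s: 30.35
position: [0.5075, 0.1009, 0.0149]
orientation: [0.056, 0.998, -0.0, -0.0]
wrist_force: [-2.0, -5.3, -2.9]
finger_gap: 0.0138
grip_force: 99.7
```

Call:
move_arm(
  moves=[
    [0, [0, 0.006, 0], 0],
    [0, [0, 0.006, 0], 0],
    [0, [0, 0.006, 0], 0],
    [0, [0, 0.004, 0], 0],
    [0, [0, 0, 0], 0],
    [0, [0, 0, 0], 0],
    [0, [0, 0, 0], 0],
    [0, [0, 0, 0], 0],
  ],
)

```text
time_s: 31.15
position: [0.5081, 0.1062, 0.015]
orientation: [0.056, 0.998, -0.0, -0.0]
wrist_force: [-0.8, -5.0, -2.0]
finger_gap: 0.0137
grip_force: 99.7
```

Call:
move_arm(
  moves=[
    [0, [0, 0.006, 0], 0],
    [0, [0, 0.006, 0], 0],
    [0, [0, 0.004, 0], 0],
    [0, [0, 0, 0], 0],
    [0, [0, 0, 0], 0],
    [0, [0, 0, 0], 0],
    [0, [0, 0, 0], 0],
    [0, [0, 0, 0], 0],
  ],
)

```text
time_s: 31.95
position: [0.5075, 0.1075, 0.0146]
orientation: [0.057, 0.998, -0.002, -0.001]
wrist_force: [-7.1, -19.4, -1.6]
finger_gap: 0.0138
grip_force: 101.2
```

The force jumped to 19 N, so the block is on the stop. I draw clear and check that it is flush.

Call:
move_arm(
  moves=[
    [0, [0, -0.02, 0], 0],
    [0, [0, -0.06, 0], 0],
    [0, [0, -0.12, 0], 0],
    [0, [0, -0.12, 0], 0],
    [0, [0, -0.12, 0], 0],
    [0, [0, -0.06, 0], 0],
    [0, [0, 0, 0], 0],
    [0, [0, 0, 0], 0],
  ],
)

```text
time_s: 32.75
position: [0.495, -0.0139, 0.0152]
orientation: [0.056, 0.998, 0.0, 0.0]
wrist_force: [0.1, -0.3, -4.5]
finger_gap: 0.0142
grip_force: 99.6
```

```bash
python3 -c "
from h import *
tj();blk('top',2);hammer('scene')
f=viewer.grab_frame('scene'); cv2.imwrite('pics/e.png',cv2.resize(f['color'][150:270,190:330,::-1],None,fx=5,fy=5,interpolation=cv2.INTER_CUBIC))"
```

```text
TCP jig mm -57.4 -148.3 z 15.2 F jig 0.1 -0.3 t 32.75
blk n 245 centre [-0.3 49.5] range [[-30.3, 15.3], [29.4, 82.9]] rel yaw deg -1.49
blk n 246 centre [ 0.  50.1] range [[-29.9, 15.3], [29.4, 84.0]] rel yaw deg 1.54
scene 0.61 handle n 405 y(x) [ 0.0073 -0.0079] z(x) [0.01   0.0196] tail -0.213
 head x [0.0329 0.0485 0.0704] y [-0.0515  0.0084] z [0.0073 0.0237 0.0334]
```

View pics/e.png

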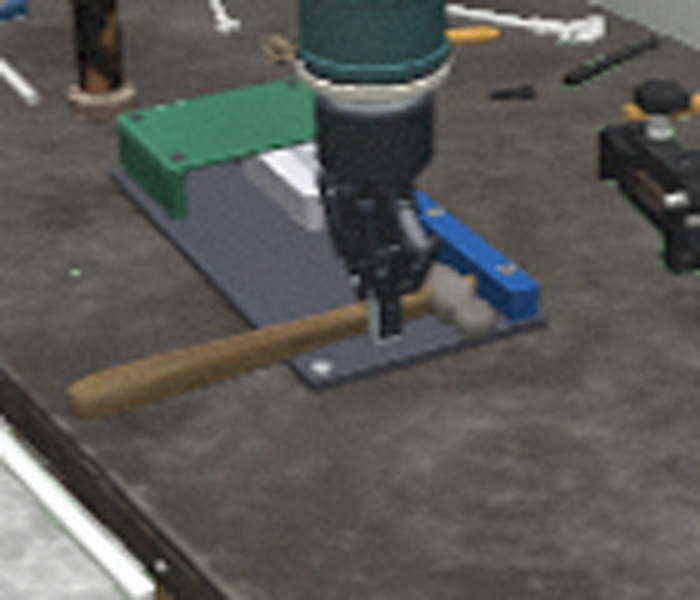

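The scene shows the block (crop px 290,185) deep in the hood mouth, against the blue fence. The hammer is drawn back clear. Next I carry the hammer off the jig.

```bash
python3 -c "
from h import *
plan([.52,-.28,.05],-6.45)"
```

```text
pos [ 0.495  -0.0131  0.0151] yaw -6.3 F [-0.2  0.4 -4.1] gap 0.0143
dist 0.2704 shares [-0.216 -1.05  -0.14 ] turn 0.04
```

Call:
move_arm(
  moves=[
    [0, [0, 0, -0.06], 0],
    [0, [0, -0.05, -0.08], 0],
    [0, [-0.03, -0.15, 0], 0],
    [0, [-0.04, -0.18, 0], 0],
    [0, [-0.04, -0.18, 0], 0],
    [0, [-0.04, -0.18, 0], 0],
    [0, [-0.04, -0.18, 0], 0],
    [0, [-0.025, -0.13, 0], 0],
  ],
)

```text
time_s: 33.8
position: [0.5191, -0.2835, 0.0501]
orientation: [0.056, 0.998, -0.0, 0.0]
wrist_force: [0.9, -0.2, -4.7]
finger_gap: 0.0142
grip_force: 99.6
```

Run:
```python
from h import *
tj(); plan([.52,-.28,.001]); blk('top',4)
for c in("top","scene"):
  E=[]
  for _ in range(3):
    f=viewer.grab_frame(c); C=cloud(f); hsv=cv2.cvtColor(f["color"],cv2.COLOR_RGB2HSV)
    reg=(C[...,0]>.45)&(C[...,0]<.66)&(C[...,1]>.1)&(C[...,1]<.25)&(C[...,2]>.036)&(C[...,2]<.045)&(hsv[...,1]<60)&(hsv[...,2]>110)
    P=plane_pts(f,reg,.04)[:,:2]-O; q=np.c_[P@JX,P@JY]*1000
    b=np.arange(20,76,5); 
    for k in b:
        r=q[(q[:,1]>=k)&(q[:,1]<k+5)]
        if len(r)>3: E.append([k+2.5,r[:,0].min(),r[:,0].max()])
  E=np.array(E); print(c,"-x edge fit",np.polyfit(E[:,0],E[:,1],1).round(3),"+x edge",np.polyfit(E[:,0],E[:,2],1).round(3))
```

```text
TCP jig mm -3.1 -413.4 z 50.1 F jig 0.9 -0.1 t 33.8
pos [ 0.5191 -0.2835  0.0501] yaw -6.42 F [ 0.9 -0.2 -4.7] gap 0.0142
dist 0.0493 shares [-0.002  0.014  0.197] turn None
blk n 240 centre [ 0.1 49.2] range [[-29.1, 15.5], [29.4, 83.0]] rel yaw deg -4.66
blk n 248 centre [-0. 50.] range [[-29.7, 15.5], [29.3, 84.0]] rel yaw deg -3.46
blk n 246 centre [-0.2 49.6] range [[-29.9, 15.1], [29.4, 83.7]] rel yaw deg -2.8
blk n 245 centre [-0.4 49.7] range [[-30.1, 15.5], [29.4, 83.6]] rel yaw deg -2.1
top -x edge fit [  0.041 -27.373] +x edge [ 0.055 27.895]
scene -x edge fit [  0.058 -28.058] +x edge [-0.047 33.987]
```

Run:
```python
from h import *
G=[]
for _ in range(6):
    f=viewer.grab_frame("top"); G.append(f["color"].astype(float).mean(2))
g=np.mean(G,0)
def uv(p):
    K=np.array(f["camera_matrix"]);Rm=np.array(f["rotation"]); Rm=Rm if Rm.shape==(3,3) else R.from_quat(Rm).as_matrix()
    q=Rm.T@(p-np.array(f["position"])); return K[0,0]*q[0]/-q[2]+K[0,2],K[1,1]*-q[1]/-q[2]+K[1,2]
from scipy.ndimage import map_coordinates
def prof(pts): 
    c=np.array([uv(p) for p in pts]); return map_coordinates(g,[c[:,1],c[:,0]],order=1)
def cross(v,t,hi_first=False):
    th=(np.percentile(v,90)+np.percentile(v,10))/2; i=np.nonzero(np.diff(np.sign(v-th)))[0]
    return t[i[0]]+(th-v[i[0]])/(v[i[0]+1]-v[i[0]])*(t[1]-t[0]) if len(i) else np.nan
# rear edge: scan y for each x ; fence inner edge & block left edge: scan x for each y
t=np.arange(-15,35,1.); r=np.array([[x,cross(prof([J(x,y,40) for y in t]),t)] for x in range(-22,23,3)])
k=np.polyfit(r[:,0],r[:,1],1); print("rear edge",r[:,1].round(1),"slope",k.round(4))
t=np.arange(-60,0,1.); l=np.array([[y,cross(prof([J(x,y,40) for x in t]),t)] for y in range(22,72,4)])
print("left edge",l[:,1].round(1),np.polyfit(l[:,0],l[:,1],1).round(4))
b=g.copy(); 
t=np.arange(42,75,1.); w=np.array([[y,cross(prof([J(x,y,36) for x in t]),t)] for y in range(-160,70,10)])
print("fence outer",w[:,1].round(1),np.polyfit(w[:,0],w[:,1],1).round(4))
```

```text
rear edge [16.5 16.7 16.6 15.5 14.9 15.  15.3 15.2 15.3 15.7 16.1 16.3 16.4 16.4
 16.3] slope [4.80000e-03 1.59054e+01]
left edge [-30.7 -31.3 -32.  -31.5 -31.3 -31.7 -30.7 -30.1 -30.6 -30.3 -30.4 -31.
 -31.8] [ 1.10000e-02 -3.15569e+01]
fence outer [52.3 51.9 52.7 55.4 54.6 51.1 53.8 53.5 52.4 54.  54.8 50.8 52.2 52.1
 55.2 53.9 53.4 54.1 52.2 51.8 49.7 51.5 52.4] [-5.5000e-03  5.2579e+01]
```

The edge fits show the block flush (slopes about 0.01), with its rear edge at jig y of about 16 mm. Next I lay the hammer down.

Call:
move_arm(
  moves=[
    [0, [0, 0, 0.05], 0],
    [0, [0, 0, 0.06], 0],
    [0, [0, 0, 0.05], 0],
    [0, [0, 0, 0.02], 0],
    [0, [0, 0, 0.012], 0],
    [0, [0, 0, 0.005], 0],
    [0, [0, 0, 0], 0],
    [0, [0, 0, 0], 0],
  ],
)

```text
time_s: 35.4
position: [0.5195, -0.2807, 0.0012]
orientation: [0.056, 0.998, -0.0, 0.0]
wrist_force: [-1.6, 0.6, -2.5]
finger_gap: 0.0139
grip_force: 99.7
```

Call:
move_arm(
  moves=[
    [0.3, [0, 0, 0], 0],
    [0.5, [0, 0, 0], 0],
    [0.7, [0, 0, 0], 0],
    [0.8, [0, 0, 0], 0],
    [0.8, [0, 0, -0.02], 0],
    [0.8, [0, 0, -0.08], 0],
    [0.8, [0, 0, -0.16], 0],
    [0.8, [0, 0, -0.16], 0],
  ],
)

```text
time_s: 36.2
position: [0.5187, -0.2805, 0.1071]
orientation: [0.056, 0.998, 0.0, -0.001]
wrist_force: [0.8, 1.0, 0.7]
finger_gap: 0.0685
grip_force: 0.0
```

Run:
```python
from h import *
tj(); f=viewer.grab_frame("scene"); C=cloud(f)
for d in finder.regions_of("scene","hammer")[:1]: P=C[d["mask"]]; print(d["score"],P.mean(0).round(3),np.percentile(P[:,2],[2,50,98]).round(3),np.percentile(P[:,0],[1,99]).round(3))
cv2.imwrite('pics/f.png',cv2.resize(f['color'][120:320,170:440,::-1],None,fx=2.8,fy=2.8))
```

```text
TCP jig mm -3.9 -410.6 z 107.1 F jig 0.6 1.0 t 36.2
0.72 [ 0.456 -0.284  0.025] [0.001 0.024 0.032] [0.308 0.582]
```

View pics/f.png

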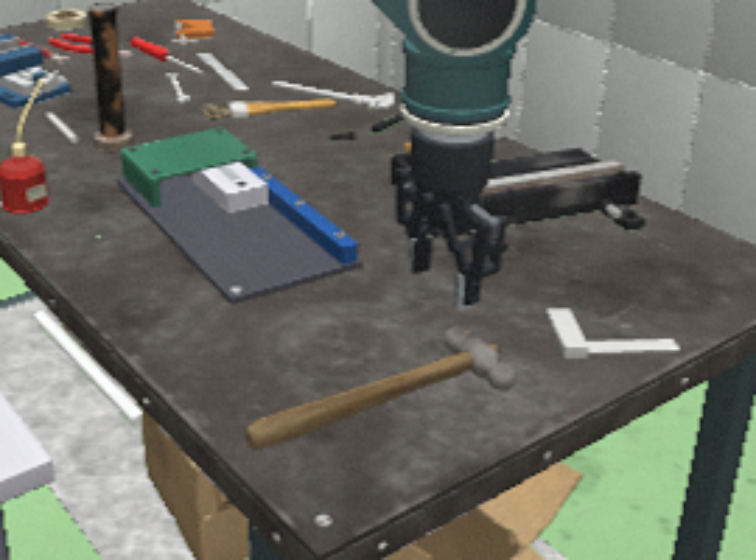

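The hammer lies flat on the bench, from px (255,430) to (490,360), well clear of the jig. The block is in the hood, flush with the fence, and the bystanders have not moved.

```bash
python3 -c "
from h import *
print(robot.job_done())"
```

```text
the job is handed in; nothing more can be done
None
```

Job handed in: the block reads as home on the hidden stop (push force jumped to about 19 N, and the touch pin can't be read directly) and flush with the fence, the hammer lies flat on the bench off the jig, and the stake, oil can and square look untouched; the verdict was not shown.

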